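# Wind the pickle press firm and lock it

## Task

Tighten the spring pickle press on the dining table: wind its wheel clockwise by the crank knob, with the lock lever still swung out, until the spring feels firm, which is when turning the knob takes about 12 N (under about 9.5 N is still loose, over about 14.5 N harms the spring). Then swing the lock lever fully in against the wheel and let go. Leave the glasses, the shot cup and the bottle opener where they stand.

Things in the scene. Friction and masses are not known exactly. Their poses are not given: they have to be found in the camera images.
- press: Pickle press, heavy and fixed to the table: grey tub 180 x 250 x 115 mm (x, y, z) with a white lid 192 x 262 mm whose top is 130 mm above the table; a black wheel is on top in the middle and a steel lock lever near the lid's +x, +y corner. Origin: centre of the underside, on the table, straight below the wheel's axle; z up, +y towards the lock lever's end.
- wheel_axis (a point): Centre of the upper face of the black wheel (110 mm diameter, 16 mm thick, level, upper face 170 mm above the table, a flat cap 2 mm higher in the middle). The wheel turns about the vertical through this point; clockwise seen from above tightens. The screw holds itself: the wheel stays where it is let go. End stop 2.4 rad after the push passes 8 N.
- crank_top (a point): Top centre of the steel crank knob, an upright round peg 16 mm in diameter and 38 mm tall (170 to 208 mm above the table) that stands on the wheel 45 mm from the wheel's axis and spins freely about its own axis, so it can be led round in a circle with the hand's direction unchanged. It may start at any place round the circle.
- load_ring (a joint): Twist of a steel ring on the screw under the wheel: 0 unloaded, 0.00043 to 0.00186 rad when firm, too little to see or measure. Push to turn the knob slowly: 1.2 N in the free play (1 to 4.5 rad, differs, not visible), then 3.3 to 6.3 N over 1 rad, then 8 N + 3.5 N per further rad: 9.5 N at 0.43, 12 N at 1.15, 14.5 N at 1.86 rad.
- lock_tab (a point): Top centre of the lock lever's upright round thumb post, 13 mm in diameter, 147 to 172 mm above the table, 70 mm from the lever's pivot. A raised nose (up to 160 mm above the table) sits on the lever 45 mm from the pivot, on the wheel side.
- lock_pivot (a point): The lock lever's upright pivot, 140 mm above the table, at x +45 mm, y +85 mm in the press's frame. The lever is a level steel bar 14 mm wide.
- lock (a joint): Angle of the lock lever about its upright pivot, counter-clockwise seen from above: 0 = swung out, pointing along the press's +y; 1.571 rad = fully in against a stop, pointing along the press's -x with its nose at the wheel's rim. It stays where it is left and takes about 1.2 N at the thumb post.
- glass_a: Clear soju glass, 52 mm across the rim, 62 mm tall, loose, upright beside the press on its -x side; origin at the centre of its underside.
- glass_b: A second, equal soju glass, also on the press's -x side; origin at the centre of its underside.
- shot_cup: White ceramic shot cup, 48 mm across the rim, 48 mm tall, loose, on the press's -y side; origin at the centre of its underside.
- opener: Flat stainless steel bottle opener, 131 x 37 x 5 mm, loose, lying on the press's +x side; origin under its middle, x along its length.

How it is judged:
By the outcome, as a careful person would: the job done as asked, in the order asked, and still so for the second after the job is handed in, with the robot touching nothing.
It also fails if it takes over 67 s, if anything falls off the work surface, if the arm or the gripper's body presses on something with over 40 N, if the wrist force passes 120 N, or if a joint passes its speed limit or range.

## Robot

A 7-joint arm with a two-finger parallel gripper is mounted at the origin on the work surface. World frame = base frame: x ahead of the robot, y to its left, z up, the work surface at z = 0. Lengths are in m, angles in rad, forces in N, time in s.
With the tool pointing down it reaches from about 0.35 to 0.9 m from the base axis. Payload 8.1 kg.
Tool frame: the origin (TCP) lies on the centre line of the jaws, within the pads' length; the fingertips stand 19 mm ahead of it and the grasp point (between the pads) is the TCP (arm.tip_reach is the distance from the TCP to the fingertips, in m); z points along the fingers, y is the line along which they close (so a half turn about z gives the same grasp; the last joint's range is limited). The gripper opens to 92 mm and grips with 3 to 60 N. Pads are 19 mm wide; open, the fingers measure 130 mm over their backs; the gripper's body (75 mm by 190 mm) begins 47 mm behind the grasp point.
Start: joints at [1.168, 0.434, 0.025, 1.573, -0.012, 1.134, -0.075], TCP at [0.185, -0.597, 0.21] pointing down, gripper open.
Joint ranges: [-2.62, 2.62], [-0.44, 2.09], [-1.27, 1.32], [0.08, 2.57], [-1.32, 4.46], [0.12, 2], [-2.74, 2.74]. Speed limits (rad/s): [2.22, 2.22, 3.01, 3.01, 3.14, 3.14, 3.14].

## Interface

Orientations are given as a rotation vector (axis times angle).
In Python, from cell import arm gives the robot as it stands.
- The arm moves only by the tool arm_command, never from a script. Its argument "targets" is a list that holds one entry, the list of rows, each a list of 6 numbers: the shift along the tool's x, y, z in m, then the turn, a rotation vector about the tool's x, y, z in rad. A call has 1 to 10 rows; each row shifts and turns the commanded pose from where the row before left it, along the tool's axes as they then stand; what a row does not reach is not made up. A row lasts 1/8 s, in which the tool goes at most 62.5 mm and 10.7 degrees, less where a joint would pass 70% of its speed; a pose out of reach is approached as far as the arm can. A call with a gripper value outside its range is refused whole. "jaw" is the finger opening in m, from 0 to 0.0918, set as the call begins (left out, the last holds). The fingers move at their own pace and stop on an object; "newtons" is the grip in N (left out, the last holds). Time passes only in rows, so rows that do not move let the fingers close. It gives the time, the measured TCP pose, the force, the opening and the grip force at its end, in the units of the state.
- arm.observe(): the state, without advancing time (a new reading comes with each control period).
- arm.get_image(name): name is "scene" or "side" or "wrist"; returns a dict with "pixels" (420x560x3 uint8, red, green, blue), "z_map" (420x560 float32, m along the optical axis (not along the pixel's ray), 0 where there is no reading), "fx", "fy", "cx", "cy" (pixels), "dist" ([k1, k2, p1, p2, k3] as OpenCV has them; the pictures are not rectified), "xyz" and "rotation" of the camera in the world; the wrist camera has in their place "T_tool_cam" (4x4, takes a point from camera to tool coordinates, whose origin is the TCP and whose axes are the flange's). Camera axes: x right, y down, z forward; pixel columns grow to the right and rows downward; lengths in m; the calibration is good to about 2 mm. A picture is of the moment at which its call begins: read the wrist's pose just before it.
- arm.sign_off(): hands the job in; it is judged then, once.
The state is a dict: "clock": time; "joints": joint angles; "dq": joint speeds; "joint_efforts": joint torques, N m; "position": TCP position; "ee_rot": TCP orientation; "force": force on the tool from outside, world axes, zero at the start; "ft_torque": the same for the moment, N m; "width": opening from 0.0 (shut) to 1.0 (fully open); "gripper_force": force on a finger pad.
Only numpy, scipy, OpenCV 4.12 (cv2) and the standard library are available. Lean on these libraries where they do the work, as an engineer would, in place of code of your own. Each camera call takes 0.05 s, during which the arm holds its last target. There are 200 camera calls.

## Working session

There is one attempt and no reset: what is moved stays moved. The work goes in short steps, Python scripts to look and compute and a tool call to move; the robot and the scene stay as the last step left them, time stands still between calls to the robot, and variables do not carry over. Pictures are saved under pics/ and viewed, at most 10 in all, crops included, and the job is handed in when it is done.

Besides the shell and the picture viewer there is one more tool, called after "Call:" as name(argument=value, ...), one argument or row to a line, values as JSON. arm_command: Moves the arm, as the interface text tells. Its arguments: {"type":"object","properties":{"targets":{"type":"array","items":{"type":"array","items":{"type":"array","items":{"type":"number"}}}},"jaw":{"type":"number"},"newtons":{"type":"number"}},"required":["targets"]}

```bash
mkdir -p pics
cat > h.py <<'E'
from cell import arm
import numpy as np, cv2
from scipy.spatial.transform import Rotation as R
def snap(n,f):
    s=arm.observe(); im=arm.get_image(n); cv2.imwrite(f'pics/{f}.png',im['pixels'][:,:,::-1]); np.save(f'pics/{f}.npy',dict(im=im,s=s),allow_pickle=True); return im,s
def load(f):
    d=np.load(f'pics/{f}.npy',allow_pickle=True).item(); return d['im'],d['s']
def pose(im,s):
    if 'T_tool_cam' in im:
        T=np.eye(4);T[:3,:3]=R.from_rotvec(s['ee_rot']).as_matrix();T[:3,3]=s['position'];return T@np.array(im['T_tool_cam'])
    T=np.eye(4);r=np.array(im['rotation']);T[:3,:3]=r if r.shape==(3,3) else R.from_rotvec(r).as_matrix();T[:3,3]=im['xyz'];return T
def ray(im,s,u,v):
    K=np.array([[im['fx'],0,im['cx']],[0,im['fy'],im['cy']],[0,0,1.]])
    p=cv2.undistortPoints(np.array([[[u,v]]],float),K,np.array(im['dist'],float))[0,0]
    T=pose(im,s); return T[:3,3],T[:3,:3]@np.array([p[0],p[1],1])
def at(im,s,u,v,z):
    o,d=ray(im,s,u,v); return o+d*(z-o[2])/d[2]
def dep(im,s,u,v):
    o,d=ray(im,s,u,v); return o+d*im['z_map'][int(v),int(u)]
E
python3 - <<'E'
from h import *
a,s=snap('scene','scene');b,_=snap('side','side');c,_=snap('wrist','wrist')
print(s); 
for i in(a,b): print(i['xyz'],i['rotation'],i['fx'])
print(c['T_tool_cam'])
cv2.imwrite('pics/both.png',np.hstack([cv2.resize(x['pixels'][:,:,::-1],(400,300)) for x in(b,c)]))
E
```

```text
{'clock': 0.0, 'joints': array([ 1.16840614,  0.43522346,  0.02495287,  1.57411359, -0.01160575,
        1.13397454, -0.07512245]), 'dq': array([-9.22143893e-04,  6.96349480e-04, -4.84047222e-04, -3.61245278e-04,
       -4.86280999e-04, -1.10220990e-03, -8.26599183e-05]), 'joint_efforts': array([-4.66689471e-04, -6.67850733e+01,  9.84493196e-01, -3.14465082e+01,
       -6.07042154e-02,  4.26853937e-02,  8.03416060e-05]), 'position': array([ 0.18437116, -0.59662147,  0.20923807]), 'ee_rot': array([-3.10486851e+00, -4.68800141e-01,  5.68671033e-04]), 'force': array([-0.2276982 , -0.07363678,  0.77401664]), 'ft_torque': array([0.00917811, 0.00788015, 0.06468737]), 'gripper_force': 0.0, 'width': 1.0003742976774446}
[1.02924149 0.04079851 0.92297631] [-1.88689884 -1.96170083  0.51222267] 494.97873380372255
[0.47489879 0.45218567 0.76400261] [-0.39162248  2.90484212 -0.93038764] 414.08476895031635
[[ 8.57949468e-05 -9.57460193e-01 -2.88565369e-01  7.93703801e-02]
 [ 9.99999953e-01 -2.64570075e-06  3.06093889e-04 -5.98379832e-04]
 [-2.93836171e-04 -2.88565382e-01  9.57460148e-01 -1.75019149e-01]
 [ 0.00000000e+00  0.00000000e+00  0.00000000e+00  1.00000000e+00]]
```

View pics/scene.png

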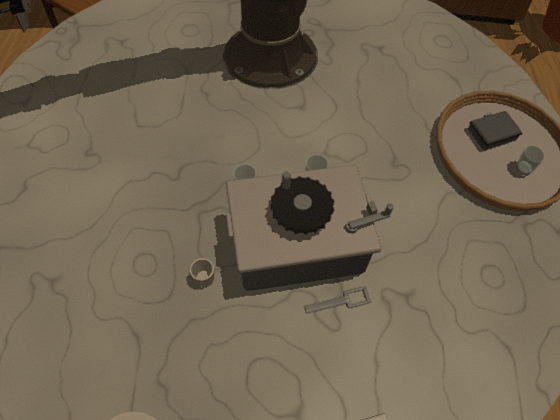

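View pics/both.png

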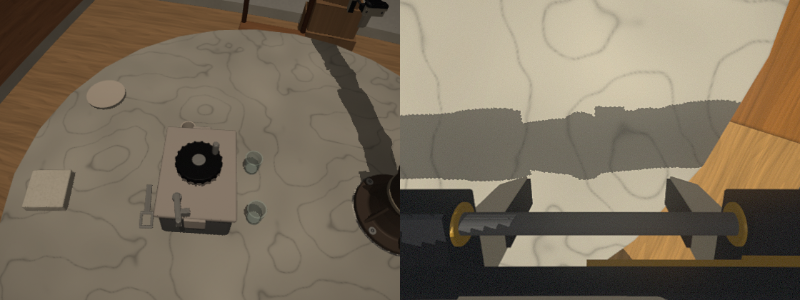

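The scene picture shows the wheel cap near (302,202), the knob top near (287,177), the lever pivot near (351,227) and the thumb post near (389,208). The side picture shows the same press, with the glasses on the robot side. I'll enlarge both.

Run:
```python
from h import *
a,s=load('scene');b,_=load('side')
A=cv2.resize(a['pixels'][150:300,220:410,::-1],None,fx=4,fy=4,interpolation=2)
cv2.imwrite('pics/c1.png',A)
# side crop: full-res coords = both*1.4
B=cv2.resize(b['pixels'][165:335,190:380,::-1],None,fx=3.5,fy=3.5,interpolation=2)
cv2.imwrite('pics/c2.png',B)
```

```text
(no output)
```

View pics/c1.png

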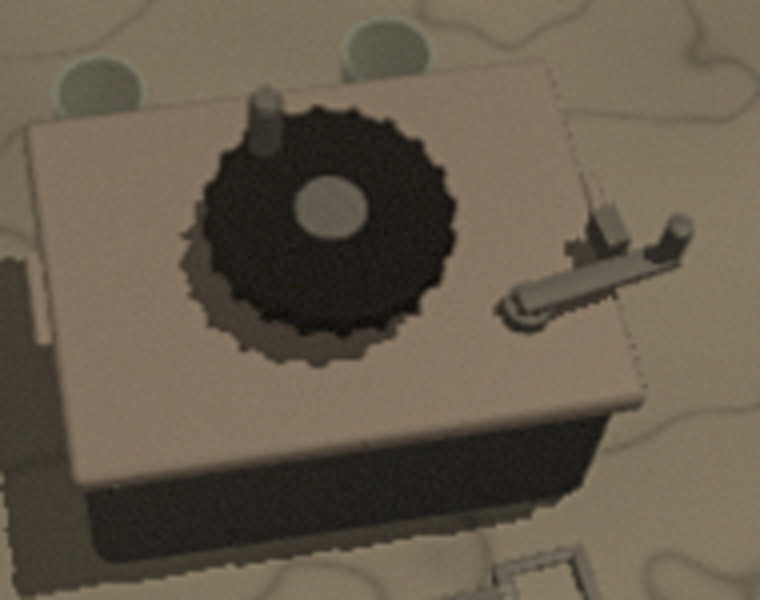

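View pics/c2.png

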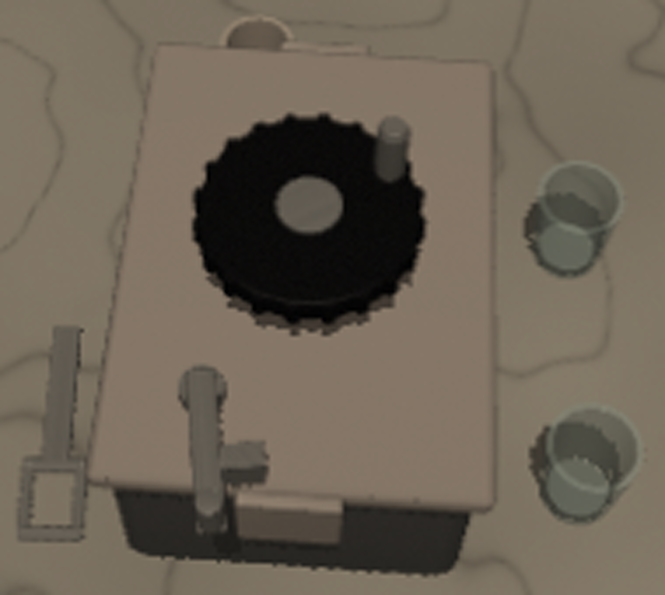

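The crops give these positions. In the scene picture: cap (302.8,202), knob top (286.5,173.8), post top (390.3,205.8), pivot (350.5,226.3). In the side picture: cap (278.6,223.6), knob (302.6,201.3), post (249.7,307), pivot (247.7,275.3).

Run:
```python
from h import *
np.set_printoptions(precision=4,suppress=True)
a,s=load('scene');b,_=load('side')
P=dict(cap=(.172,(302.8,202),(278.6,223.6)),knob=(.208,(286.5,173.8),(302.6,201.3)),post=(.172,(390.3,205.8),(249.7,307)),piv=(.147,(350.5,226.3),(247.7,275.3)))
r={}
for k,(z,u,v) in P.items():
    p,q=at(a,s,*u,z),at(b,s,*v,z); r[k]=(p+q)/2; print(k,p,q,dep(a,s,*u),dep(b,s,*v))
yaw=[]
for (x,y) in (('cap','knob'),('piv','post'),('cap','piv')):
    d=(r[y]-r[x])[:2]; print(x,y,np.hypot(*d),np.degrees(np.arctan2(d[1],d[0])))
print('expect cap-piv ang',np.degrees(np.arctan2(85,45)), np.hypot(85,45))
# lid edges in scene
for n,u in dict(nl=(227,181.5),nr=(356,165.5),fl=(239,271),fr=(380,251)).items(): print(n,at(a,s,*u,.13))
T=R.from_rotvec(s['ee_rot']).as_matrix();print(T)
```

```text
cap [0.5686 0.0828 0.172 ] [0.567 0.082 0.172] [0.5681 0.0828 0.1713] [0.5669 0.0823 0.1725]
knob [0.5339 0.0517 0.208 ] [0.5345 0.0513 0.208 ] [0.5341 0.0517 0.2082] [0.5344 0.0522 0.2092]
post [0.5695 0.24   0.172 ] [0.5699 0.2373 0.172 ] [0.5691 0.2402 0.1713] [0.5697 0.2377 0.173 ]
piv [0.6005 0.1704 0.147 ] [0.5933 0.177  0.147 ] [0.6005 0.1704 0.147 ] [0.5933 0.1769 0.1467]
cap knob 0.04557256232892228 -137.4059000186908
piv post 0.07044797694441737 112.74220261514601
cap piv 0.09584024602904967 72.30851410698355
expect cap-piv ang 62.10272896905237 96.17692030835673
nl [ 0.5029 -0.0611  0.13  ]
nr [0.4534 0.19   0.13  ]
fl [ 0.6881 -0.0245  0.13  ]
fr [0.6395 0.2247 0.13  ]
[[ 0.9554  0.2952 -0.0006]
 [ 0.2952 -0.9554  0.0015]
 [-0.0001 -0.0016 -1.    ]]
```

Call:
arm_command(
  targets=[
    [[0,0,-0.035,0,0,0.15],[0,0,-0.035,0,0,0.15],[0.027,-0.05,0,0,0,0],[0.027,-0.05,0,0,0,0],[0.027,-0.05,0,0,0,0],[0.027,-0.05,0,0,0,0],[0.027,-0.05,0,0,0,0],[0.027,-0.05,0,0,0,0],[0.027,-0.05,0,0,0,0],[0.027,-0.05,0,0,0,0]],
  ],
  jaw=0.05,
  newtons=40,
)

```text
clock: 1.4
position: [0.4011, -0.1955, 0.2801]
ee_rot: [3.141, -0.001, 0.0]
force: [0.8, -0.7, 0.4]
width: 0.547
gripper_force: 0.0
```

Call:
arm_command(
  targets=[
    [[0.027,-0.05,0,0,0,0],[0.027,-0.05,0,0,0,0],[0.027,-0.05,0,0,0,0],[0.027,-0.05,0,0,0,0],[0.027,-0.048,0,0,0,0],[0,0,0,0,0,0]],
  ],
)

```text
clock: 2.15
position: [0.5365, 0.0557, 0.2795]
ee_rot: [-3.139, -0.01, 0.001]
force: [0.2, -0.2, -1.0]
width: 0.543
gripper_force: 0.0
```

Run:
```python
from h import *
np.set_printoptions(precision=4,suppress=True)
a,s=snap('wrist','w1'); print(s['clock'],s['position'],s['joints'],s['force']);print(R.from_rotvec(s['ee_rot']).as_matrix())
```

```text
2.15 [0.5365 0.0557 0.2795] [ 0.1181  0.2782 -0.409   1.6498  0.1131  1.2374 -1.8784] [ 0.1607 -0.1626 -0.9995]
[[ 1.      0.0064 -0.0005]
 [ 0.0064 -1.      0.0025]
 [-0.0005 -0.0025 -1.    ]]
```

View pics/w1.png

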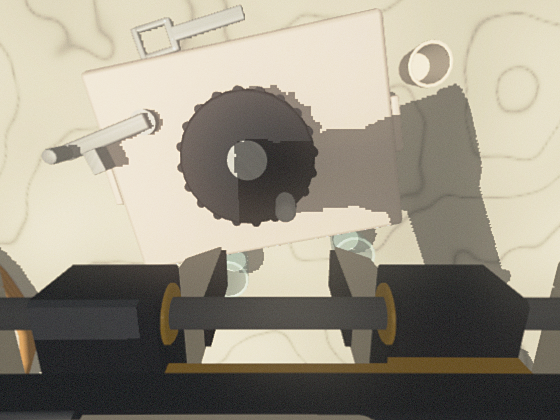

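The wrist picture shows the cap at (247,160), the knob at about (286,207) and the thumb post top at about (53,156).

Run:
```python
from h import *
np.set_printoptions(precision=4,suppress=True)
a,s=load('w1')
print(at(a,s,247,160,.172),at(a,s,286,210,.208),dep(a,s,286,207),at(a,s,50,157,.172),at(a,s,150,121,.147))
```

```text
[0.5699 0.0816 0.172 ] [0.5394 0.0507 0.208 ] [0.5417 0.0507 0.2082] [0.571  0.2381 0.172 ] [0.5982 0.1648 0.147 ]
```

Call:
arm_command(
  targets=[
    [[-0.001,0.004,0.03,0,0,0],[0,0,0.03,0,0,0],[0,0,0.0255,0,0,0],[0,0,0,0,0,0]],
  ],
)

```text
clock: 2.7
position: [0.533, 0.045, 0.1929]
ee_rot: [3.14, -0.003, -0.006]
force: [0.2, 0.4, 0.7]
width: 0.547
gripper_force: 0.0
```

Call:
arm_command(
  targets=[
    [[0,0,0,0,0,0],[0,0,0,0,0,0],[0,0,0,0,0,0],[0,0,0,0,0,0]],
  ],
  jaw=0.0,
  newtons=40,
)

```text
clock: 3.2
position: [0.5349, 0.0468, 0.1949]
ee_rot: [3.142, -0.0, 0.001]
force: [-0.2, -0.1, 0.3]
width: 0.16
gripper_force: 0.0
```

Call:
arm_command(
  targets=[
    [[0,0,0,0,0,0],[0,0,0,0,0,0]],
  ],
)

```text
clock: 3.45
position: [0.5347, 0.0468, 0.1945]
ee_rot: [3.142, -0.0, -0.0]
force: [-0.3, 0.0, 0.9]
width: 0.008
gripper_force: 0.0
```

Run:
```python
from h import *
np.set_printoptions(precision=4,suppress=True)
a,s=snap('wrist','w2'); print(s)
cv2.imwrite('pics/w2.png',a['pixels'][100:420,100:460,::-1])
```

```text
{'clock': 3.45, 'joints': array([ 0.1191,  0.3405, -0.3981,  1.7839,  0.1501,  1.047 , -1.9048]), 'dq': array([-0.0011,  0.0022,  0.0002, -0.0013,  0.0017, -0.0007, -0.0015]), 'joint_efforts': array([  0.005 , -55.8135,  -3.9399, -29.8852,   0.0074,  -0.0853,
         0.0005]), 'position': array([0.5347, 0.0468, 0.1945]), 'ee_rot': array([ 3.1416, -0.0004, -0.0001]), 'force': array([-0.2573,  0.0223,  0.9117]), 'ft_torque': array([ 0.0944,  0.0724, -0.0285]), 'gripper_force': 0.0, 'width': 0.008018563814842117}
```

View pics/w2.png

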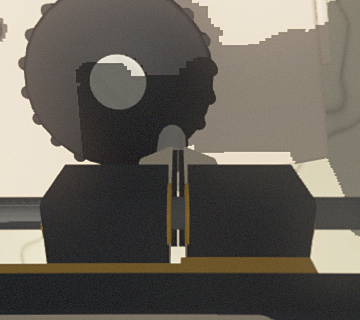

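The fingers shut without the knob, which stands just ahead of them (+x) at about full-image (271,233). I'll measure it and the cap again.

Run:
```python
from h import *
np.set_printoptions(precision=4,suppress=True)
a,s=load('w2')
print(at(a,s,218,182,.172),dep(a,s,218,182),[at(a,s,271,v,.208) for v in(226,232,238)],[dep(a,s,271,v) for v in (226,230,234,238,244)])
```

```text
[0.5695 0.0815 0.172 ] [0.5695 0.0815 0.1721] [array([0.5559, 0.0508, 0.208 ]), array([0.5528, 0.0508, 0.208 ]), array([0.5496, 0.0508, 0.208 ])] [array([0.5442, 0.0514, 0.1755]), array([0.5443, 0.0513, 0.1825]), array([0.5446, 0.0512, 0.1896]), array([0.5445, 0.0511, 0.1951]), array([0.5441, 0.051 , 0.2023])]
```

Run:
```python
from h import *
np.set_printoptions(precision=4,suppress=True)
a,s=load('w2')
for u in (250,262,271,276,279,282,290,305):
  print(u,*[dep(a,s,u,v).round(3) for v in (240,246,252,258,264,275,290)])
b,_=snap('side','s2')
cv2.imwrite('pics/w2c.png',np.hstack([cv2.resize(a['pixels'][200:350,210:360,::-1],(400,400)),cv2.resize(b['pixels'][150:270,230:350,::-1],(400,400))]))
```

```text
250 [0.533 0.064 0.17 ] [0.53  0.064 0.171] [0.525 0.065 0.169] [0.547 0.06  0.224] [0.546 0.06  0.229] [0.571 0.055 0.288] [0.572 0.054 0.296]
262 [0.543 0.056 0.194] [0.543 0.056 0.201] [0.546 0.055 0.217] [0.547 0.055 0.224] [0.546 0.054 0.229] [0.572 0.052 0.289] [0.572 0.051 0.297]
271 [0.544 0.051 0.197] [0.544 0.051 0.205] [0.547 0.051 0.218] [0.547 0.051 0.224] [0.546 0.05  0.23 ] [0.546 0.05  0.24 ] [0.566 0.049 0.287]
276 [0.544 0.048 0.196] [0.544 0.048 0.204] [0.545 0.048 0.215] [0.545 0.048 0.22 ] [0.545 0.048 0.228] [0.545 0.048 0.237] [0.545 0.048 0.249]
279 [0.543 0.047 0.194] [0.543 0.047 0.203] [0.545 0.047 0.214] [0.544 0.047 0.22 ] [0.545 0.047 0.228] [0.545 0.047 0.238] [0.544 0.047 0.248]
282 [0.542 0.045 0.191] [0.542 0.045 0.199] [0.545 0.046 0.215] [0.546 0.046 0.222] [0.545 0.046 0.228] [0.545 0.046 0.237] [0.545 0.046 0.25 ]
290 [0.517 0.039 0.13 ] [0.512 0.039 0.129] [0.546 0.042 0.217] [0.546 0.042 0.224] [0.546 0.042 0.23 ] [0.571 0.044 0.288] [0.572 0.045 0.296]
305 [0.518 0.028 0.131] [0.512 0.028 0.129] [0.507 0.028 0.13 ] [0.547 0.035 0.224] [0.547 0.036 0.231] [0.572 0.041 0.288] [0.572 0.041 0.296]
```

View pics/w2c.png

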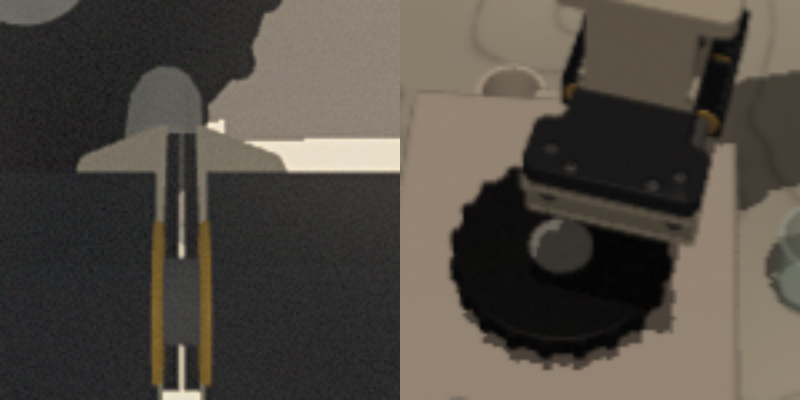

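Run:
```python
from h import *
print(arm.tip_reach,[x for x in dir(arm) if x[0]!='_'])
a,s=load('w1')
for v in (250,262,270,280,300): print([dep(a,s,u,v).round(3) for u in (195,210,220,335,345,355)])
```

```text
0.019 ['PlanningError', 'get_image', 'observe', 'sign_off', 'tip_reach']
[array([0.473, 0.138, 0.13 ]), array([0.548, 0.089, 0.3  ]), array([0.548, 0.084, 0.3  ]), array([0.548, 0.029, 0.299]), array([0.548, 0.025, 0.3  ]), array([ 0.423, -0.048,  0.013])]
[array([0.548, 0.093, 0.313]), array([0.549, 0.086, 0.315]), array([0.547, 0.082, 0.31 ]), array([0.547, 0.031, 0.31 ]), array([0.548, 0.027, 0.312]), array([0.548, 0.023, 0.312])]
[array([0.548, 0.091, 0.321]), array([0.548, 0.085, 0.321]), array([0.545, 0.081, 0.315]), array([0.546, 0.032, 0.315]), array([0.549, 0.029, 0.322]), array([0.548, 0.024, 0.32 ])]
[array([0.548, 0.089, 0.329]), array([0.546, 0.084, 0.327]), array([0.54 , 0.082, 0.315]), array([0.541, 0.032, 0.316]), array([0.547, 0.03 , 0.327]), array([0.549, 0.026, 0.33 ])]
[array([0.567, 0.077, 0.375]), array([0.568, 0.073, 0.376]), array([0.567, 0.071, 0.376]), array([0.569, 0.042, 0.377]), array([0.569, 0.04 , 0.377]), array([0.568, 0.037, 0.377])]
```

The wrist depth shows the fingertips at z ≈ 0.213 when the reported TCP is at 0.1945. The tips are therefore about 19 mm behind the reported TCP, not ahead of it, and they closed above the knob. I'll open, shift +4 mm in world y, and go about 37 mm lower while watching the force.

Call:
arm_command(
  targets=[
    [[0,-0.002,0,0,0,0],[0,-0.002,0,0,0,0],[0,0,0,0,0,0],[0,0,0,0,0,0],[0,0,0.01,0,0,0],[0,0,0.009,0,0,0],[0,0,0,0,0,0]],
  ],
  jaw=0.05,
)

```text
clock: 4.42
position: [0.534, 0.0505, 0.1743]
ee_rot: [3.141, -0.0, -0.003]
force: [-0.1, 0.3, 0.2]
width: 0.547
gripper_force: 0.0
```

Call:
arm_command(
  targets=[
    [[0,0,0.008,0,0,0],[0,0,0.007,0,0,0],[0,0,0,0,0,0]],
  ],
)

```text
clock: 4.8
position: [0.5343, 0.0506, 0.1598]
ee_rot: [3.141, -0.0, -0.002]
force: [-0.4, 0.8, -0.8]
width: 0.541
gripper_force: 0.0
```

Call:
arm_command(
  targets=[
    [[0,0,0,0,0,0],[0,0,0,0,0,0],[0,0,0,0,0,0],[0,0,0,0,0,0],[0,0,0,0,0,0]],
  ],
  jaw=0.0,
  newtons=40,
)

```text
clock: 5.42
position: [0.5348, 0.0505, 0.1606]
ee_rot: [3.141, -0.001, 0.0]
force: [0.6, -1.2, 1.1]
width: 0.162
gripper_force: 40.0
```

```bash
cat > rows.py <<'E'
import sys,numpy as np,json
# rows th0(deg) step(rad) n [r]
t0,st,n=float(sys.argv[1]),float(sys.argv[2]),int(sys.argv[3])
t=np.radians(t0)-st*np.arange(n+1); d=np.diff(.045*np.c_[np.cos(t),-np.sin(t)],axis=0)
print(json.dumps([[round(a,4),round(b,4),0,0,0,0] for a,b in d])); print(np.degrees(t[-1]))
E
python3 rows.py 223.3 .1 40 | sed 's/\]\, \[/],\n[/g'
```

```text
[[-0.0029, -0.0034, 0, 0, 0, 0],
[-0.0026, -0.0037, 0, 0, 0, 0],
[-0.0022, -0.0039, 0, 0, 0, 0],
[-0.0018, -0.0041, 0, 0, 0, 0],
[-0.0014, -0.0043, 0, 0, 0, 0],
[-0.0009, -0.0044, 0, 0, 0, 0],
[-0.0005, -0.0045, 0, 0, 0, 0],
[-0.0, -0.0045, 0, 0, 0, 0],
[0.0004, -0.0045, 0, 0, 0, 0],
[0.0009, -0.0044, 0, 0, 0, 0],
[0.0013, -0.0043, 0, 0, 0, 0],
[0.0017, -0.0042, 0, 0, 0, 0],
[0.0021, -0.004, 0, 0, 0, 0],
[0.0025, -0.0037, 0, 0, 0, 0],
[0.0029, -0.0035, 0, 0, 0, 0],
[0.0032, -0.0032, 0, 0, 0, 0],
[0.0035, -0.0028, 0, 0, 0, 0],
[0.0038, -0.0025, 0, 0, 0, 0],
[0.004, -0.0021, 0, 0, 0, 0],
[0.0042, -0.0017, 0, 0, 0, 0],
[0.0043, -0.0012, 0, 0, 0, 0],
[0.0044, -0.0008, 0, 0, 0, 0],
[0.0045, -0.0003, 0, 0, 0, 0],
[0.0045, 0.0001, 0, 0, 0, 0],
[0.0045, 0.0006, 0, 0, 0, 0],
[0.0044, 0.001, 0, 0, 0, 0],
[0.0043, 0.0014, 0, 0, 0, 0],
[0.0041, 0.0018, 0, 0, 0, 0],
[0.0039, 0.0022, 0, 0, 0, 0],
[0.0037, 0.0026, 0, 0, 0, 0],
[0.0034, 0.003, 0, 0, 0, 0],
[0.0031, 0.0033, 0, 0, 0, 0],
[0.0027, 0.0036, 0, 0, 0, 0],
[0.0023, 0.0038, 0, 0, 0, 0],
[0.0019, 0.0041, 0, 0, 0, 0],
[0.0015, 0.0042, 0, 0, 0, 0],
[0.0011, 0.0044, 0, 0, 0, 0],
[0.0007, 0.0044, 0, 0, 0, 0],
[0.0002, 0.0045, 0, 0, 0, 0],
[-0.0002, 0.0045, 0, 0, 0, 0]]
-5.883118052329288
```

Call:
arm_command(
  targets=[
    [[-0.0029,-0.0034,0,0,0,0],[-0.0026,-0.0037,0,0,0,0],[-0.0022,-0.0039,0,0,0,0],[-0.0018,-0.0041,0,0,0,0],[-0.0014,-0.0043,0,0,0,0]],
  ],
)

```text
clock: 6.05
position: [0.5238, 0.0706, 0.1606]
ee_rot: [-3.142, 0.0, -0.0]
force: [0.7, -1.5, 0.9]
width: 0.165
gripper_force: 40.0
```

Call:
arm_command(
  targets=[
    [[-0.0009,-0.0044,0,0,0,0],[-0.0005,-0.0045,0,0,0,0],[0,-0.0045,0,0,0,0],[0.0004,-0.0045,0,0,0,0],[0.0009,-0.0044,0,0,0,0]],
  ],
)

```text
clock: 6.68
position: [0.5239, 0.0927, 0.1605]
ee_rot: [3.142, -0.001, 0.0]
force: [1.1, -1.7, 1.0]
width: 0.159
gripper_force: 40.0
```

Call:
arm_command(
  targets=[
    [[0.0013,-0.0043,0,0,0,0],[0.0017,-0.0042,0,0,0,0],[0.0021,-0.004,0,0,0,0],[0.0025,-0.0037,0,0,0,0],[0.0029,-0.0035,0,0,0,0]],
  ],
)

```text
clock: 7.3
position: [0.5344, 0.1122, 0.1605]
ee_rot: [3.141, -0.001, -0.0]
force: [1.1, -2.6, 0.3]
width: 0.168
gripper_force: 40.0
```

Call:
arm_command(
  targets=[
    [[0.0032,-0.0032,0,0,0,0],[0.0035,-0.0028,0,0,0,0],[0.0038,-0.0025,0,0,0,0],[0.004,-0.0021,0,0,0,0],[0.0042,-0.0017,0,0,0,0]],
  ],
)

```text
clock: 7.92
position: [0.5531, 0.1244, 0.1605]
ee_rot: [3.141, -0.001, -0.0]
force: [-0.6, -3.4, 0.7]
width: 0.162
gripper_force: 40.0
```

Call:
arm_command(
  targets=[
    [[0.0043,-0.0012,0,0,0,0],[0.0044,-0.0008,0,0,0,0],[0.0045,-0.0003,0,0,0,0],[0.0045,0.0001,0,0,0,0],[0.0045,0.0006,0,0,0,0]],
  ],
)

```text
clock: 8.55
position: [0.5753, 0.1261, 0.1605]
ee_rot: [-3.142, 0.0, 0.0]
force: [-1.9, -2.7, 1.7]
width: 0.163
gripper_force: 40.0
```

Call:
arm_command(
  targets=[
    [[0.0044,0.001,0,0,0,0],[0.0043,0.0014,0,0,0,0],[0.0041,0.0018,0,0,0,0],[0.0039,0.0022,0,0,0,0],[0.0037,0.0026,0,0,0,0]],
  ],
)

```text
clock: 9.18
position: [0.5957, 0.1171, 0.1605]
ee_rot: [-3.141, 0.0, 0.0]
force: [-1.8, -1.1, 1.3]
width: 0.157
gripper_force: 40.0
```

Call:
arm_command(
  targets=[
    [[0.0034,0.003,0,0,0,0],[0.0031,0.0033,0,0,0,0],[0.0027,0.0036,0,0,0,0],[0.0023,0.0038,0,0,0,0],[0.0019,0.0041,0,0,0,0]],
  ],
)

```text
clock: 9.8
position: [0.609, 0.0999, 0.1606]
ee_rot: [-3.141, -0.001, 0.0]
force: [-2.1, 3.7, 1.3]
width: 0.163
gripper_force: 40.0
```

```bash
python3 rows.py 22.77 .1 50| sed 's/\]\, \[/],\n[/g'
```

```text
[[0.0015, 0.0042, 0, 0, 0, 0],
[0.0011, 0.0044, 0, 0, 0, 0],
[0.0007, 0.0044, 0, 0, 0, 0],
[0.0002, 0.0045, 0, 0, 0, 0],
[-0.0002, 0.0045, 0, 0, 0, 0],
[-0.0007, 0.0044, 0, 0, 0, 0],
[-0.0011, 0.0044, 0, 0, 0, 0],
[-0.0016, 0.0042, 0, 0, 0, 0],
[-0.002, 0.004, 0, 0, 0, 0],
[-0.0024, 0.0038, 0, 0, 0, 0],
[-0.0027, 0.0036, 0, 0, 0, 0],
[-0.0031, 0.0033, 0, 0, 0, 0],
[-0.0034, 0.003, 0, 0, 0, 0],
[-0.0037, 0.0026, 0, 0, 0, 0],
[-0.0039, 0.0022, 0, 0, 0, 0],
[-0.0041, 0.0018, 0, 0, 0, 0],
[-0.0043, 0.0014, 0, 0, 0, 0],
[-0.0044, 0.001, 0, 0, 0, 0],
[-0.0045, 0.0005, 0, 0, 0, 0],
[-0.0045, 0.0001, 0, 0, 0, 0],
[-0.0045, -0.0004, 0, 0, 0, 0],
[-0.0044, -0.0008, 0, 0, 0, 0],
[-0.0043, -0.0013, 0, 0, 0, 0],
[-0.0042, -0.0017, 0, 0, 0, 0],
[-0.004, -0.0021, 0, 0, 0, 0],
[-0.0038, -0.0025, 0, 0, 0, 0],
[-0.0035, -0.0028, 0, 0, 0, 0],
[-0.0032, -0.0032, 0, 0, 0, 0],
[-0.0029, -0.0035, 0, 0, 0, 0],
[-0.0025, -0.0037, 0, 0, 0, 0],
[-0.0021, -0.004, 0, 0, 0, 0],
[-0.0017, -0.0042, 0, 0, 0, 0],
[-0.0013, -0.0043, 0, 0, 0, 0],
[-0.0008, -0.0044, 0, 0, 0, 0],
[-0.0004, -0.0045, 0, 0, 0, 0],
[0.0, -0.0045, 0, 0, 0, 0],
[0.0005, -0.0045, 0, 0, 0, 0],
[0.0009, -0.0044, 0, 0, 0, 0],
[0.0014, -0.0043, 0, 0, 0, 0],
[0.0018, -0.0041, 0, 0, 0, 0],
[0.0022, -0.0039, 0, 0, 0, 0],
[0.0026, -0.0037, 0, 0, 0, 0],
[0.0029, -0.0034, 0, 0, 0, 0],
[0.0033, -0.0031, 0, 0, 0, 0],
[0.0036, -0.0028, 0, 0, 0, 0],
[0.0038, -0.0024, 0, 0, 0, 0],
[0.004, -0.002, 0, 0, 0, 0],
[0.0042, -0.0016, 0, 0, 0, 0],
[0.0043, -0.0012, 0, 0, 0, 0],
[0.0044, -0.0007, 0, 0, 0, 0]]
-263.70889756541163
```

Spring contact has begun (about 4.2 N). I'll sample more often from here.

Call:
arm_command(
  targets=[
    [[0.0015,0.0042,0,0,0,0],[0.0011,0.0044,0,0,0,0],[0.0007,0.0044,0,0,0,0]],
  ],
)

```text
clock: 10.18
position: [0.6126, 0.0865, 0.1606]
ee_rot: [-3.141, -0.0, -0.001]
force: [-0.8, 4.0, 0.8]
width: 0.164
gripper_force: 40.0
```

Call:
arm_command(
  targets=[
    [[0.0002,0.0045,0,0,0,0],[-0.0002,0.0045,0,0,0,0],[-0.0007,0.0044,0,0,0,0]],
  ],
)

```text
clock: 10.55
position: [0.6121, 0.0731, 0.1607]
ee_rot: [-3.141, 0.0, -0.002]
force: [-0.2, 5.2, -1.2]
width: 0.169
gripper_force: 40.0
```

Call:
arm_command(
  targets=[
    [[-0.0011,0.0044,0,0,0,0],[-0.0016,0.0042,0,0,0,0],[-0.002,0.004,0,0,0,0]],
  ],
)

```text
clock: 10.92
position: [0.608, 0.061, 0.1608]
ee_rot: [-3.14, -0.0, -0.004]
force: [3.5, 7.1, -2.5]
width: 0.162
gripper_force: 40.0
```

Call:
arm_command(
  targets=[
    [[-0.0024,0.0038,0,0,0,0],[-0.0027,0.0036,0,0,0,0]],
  ],
)

```text
clock: 11.18
position: [0.6034, 0.0538, 0.1609]
ee_rot: [-3.14, -0.001, -0.006]
force: [4.6, 8.3, -3.7]
width: 0.163
gripper_force: 40.0
```

Call:
arm_command(
  targets=[
    [[-0.0031,0.0033,0,0,0,0],[-0.0034,0.003,0,0,0,0]],
  ],
)

```text
clock: 11.42
position: [0.5973, 0.0473, 0.1609]
ee_rot: [-3.14, -0.0, -0.007]
force: [6.6, 6.9, -5.1]
width: 0.166
gripper_force: 40.0
```

Call:
arm_command(
  targets=[
    [[-0.0037,0.0026,0,0,0,0],[-0.0039,0.0022,0,0,0,0]],
  ],
)

```text
clock: 11.68
position: [0.5902, 0.0422, 0.1609]
ee_rot: [-3.14, 0.0, -0.008]
force: [8.0, 6.3, -6.3]
width: 0.164
gripper_force: 40.0
```

Call:
arm_command(
  targets=[
    [[-0.0041,0.0018,0,0,0,0],[-0.0043,0.0014,0,0,0,0]],
  ],
)

```text
clock: 11.92
position: [0.5821, 0.0385, 0.161]
ee_rot: [-3.141, 0.001, -0.009]
force: [9.2, 4.5, -7.4]
width: 0.166
gripper_force: 40.0
```

Call:
arm_command(
  targets=[
    [[-0.0044,0.001,0,0,0,0],[-0.0045,0.0005,0,0,0,0]],
  ],
)

```text
clock: 12.18
position: [0.5736, 0.0365, 0.161]
ee_rot: [-3.141, 0.002, -0.01]
force: [10.7, 3.3, -7.9]
width: 0.163
gripper_force: 40.0
```

Call:
arm_command(
  targets=[
    [[-0.0045,0.0001,0,0,0,0]],
  ],
)

```text
clock: 12.3
position: [0.5693, 0.036, 0.161]
ee_rot: [-3.141, 0.002, -0.01]
force: [11.5, 2.7, -8.7]
width: 0.163
gripper_force: 40.0
```

Call:
arm_command(
  targets=[
    [[-0.0045,-0.0004,0,0,0,0]],
  ],
)

```text
clock: 12.42
position: [0.5649, 0.0361, 0.161]
ee_rot: [3.141, -0.003, 0.011]
force: [13.4, 1.2, -9.3]
width: 0.161
gripper_force: 40.0
```

Call:
arm_command(
  targets=[
    [[0,0,0,0,0,0],[0,0,0,0,0,0]],
  ],
)

```text
clock: 12.68
position: [0.5647, 0.036, 0.1609]
ee_rot: [3.141, -0.003, 0.01]
force: [9.9, 2.5, -8.4]
width: 0.162
gripper_force: 40.0
```

Call:
arm_command(
  targets=[
    [[0,0,0,0,0,0],[0,0,0,0,0,0],[0,0,0,0,0,0],[0,0,-0.02,0,0,0],[0,0,-0.04,0,0,0],[0,0,0,0,0,0]],
  ],
  jaw=0.045,
)

```text
clock: 13.42
position: [0.5631, 0.0377, 0.2235]
ee_rot: [-3.141, 0.001, -0.008]
force: [1.1, 0.2, -0.3]
width: 0.487
gripper_force: 0.0
```

Call:
arm_command(
  targets=[
    [[0,-0.04,0,0,0,0],[0.001,-0.04,0,0,0,0],[0.002,-0.04,0,0,0,0],[0.002,-0.04,0,0,0,0],[0.001,-0.02,0,0,0,0],[0,0,0,0,0,0],[0,0,0,0,0,0]],
  ],
)

```text
clock: 14.3
position: [0.5677, 0.2152, 0.2202]
ee_rot: [3.14, -0.004, -0.0]
force: [0.8, 0.0, -0.3]
width: 0.491
gripper_force: 0.0
```

Run:
```python
from h import *
np.set_printoptions(precision=4,suppress=True)
a,s=snap('wrist','w3'); print(s['clock'],s['position'],s['joints'],s['force']);print(R.from_rotvec(s['ee_rot']).as_matrix())
```

```text
14.3 [0.5677 0.2152 0.2202] [-0.1517  0.4385 -0.4326  1.5755  0.1957  1.1716 -2.1978] [ 0.7641  0.0383 -0.2987]
[[ 1.     -0.0022 -0.0002]
 [-0.0022 -1.     -0.0016]
 [-0.0002  0.0016 -1.    ]]
```

View pics/w3.png

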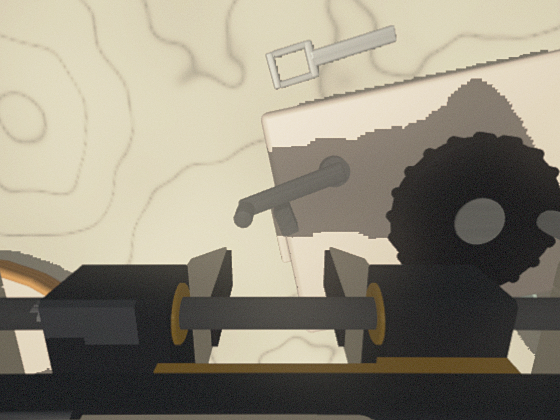

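The post top is at about (242,219), and the pivot at about (337,170).

Run:
```python
from h import *
np.set_printoptions(precision=4,suppress=True)
a,s=load('w3')
print(at(a,s,242,220,.172),dep(a,s,242,219),at(a,s,337,170,.147),at(a,s,480,221,.172))
```

```text
[0.571  0.2396 0.172 ] [0.5717 0.2395 0.172 ] [0.5996 0.1738 0.147 ] [0.5699 0.0817 0.172 ]
```

Call:
arm_command(
  targets=[
    [[0.001,-0.024,0,0,0,0],[0,0,0.03,0,0,0],[0,0,0.03,0,0,0],[0,0,0.017,0,0,0],[0,0,0,0,0,0]],
  ],
)

```text
clock: 14.98
position: [0.5695, 0.2404, 0.1441]
ee_rot: [3.141, -0.003, 0.002]
force: [-0.3, -0.3, -0.5]
width: 0.49
gripper_force: 0.0
```

Call:
arm_command(
  targets=[
    [[0,0,0,0,0,0],[0,0,0,0,0,0],[0,0,0,0,0,0],[0,0,0,0,0,0],[0,0,0,0,0,0]],
  ],
  jaw=0.0,
  newtons=12,
)

```text
clock: 15.6
position: [0.5689, 0.2395, 0.1434]
ee_rot: [3.139, -0.003, 0.0]
force: [1.3, -5.3, 1.6]
width: 0.134
gripper_force: 12.0
```

Run:
```python
import numpy as np
t=np.radians(113)+.1*np.arange(16); d=np.diff(.07*np.c_[np.cos(t),-np.sin(t)],axis=0).round(4)
print(d.tolist())
```

```text
[[-0.0063, 0.0031], [-0.006, 0.0037], [-0.0056, 0.0042], [-0.0051, 0.0048], [-0.0046, 0.0053], [-0.0041, 0.0057], [-0.0035, 0.0061], [-0.0028, 0.0064], [-0.0022, 0.0066], [-0.0015, 0.0068], [-0.0008, 0.0069], [-0.0001, 0.007], [0.0006, 0.007], [0.0013, 0.0069], [0.0019, 0.0067]]
```

Width 0.134 is 12.3 mm, so the post is gripped.

Call:
arm_command(
  targets=[
    [[-0.0063,0.0031,0,0,0,0],[-0.006,0.0037,0,0,0,0],[-0.0056,0.0042,0,0,0,0],[-0.0051,0.0048,0,0,0,0],[-0.0046,0.0053,0,0,0,0],[-0.0041,0.0057,0,0,0,0],[-0.0035,0.0061,0,0,0,0]],
  ],
)

```text
clock: 16.48
position: [0.5297, 0.2117, 0.1435]
ee_rot: [-3.138, -0.006, 0.006]
force: [-8.0, 9.2, 1.7]
width: 0.135
gripper_force: 12.0
```

Call:
arm_command(
  targets=[
    [[-0.0028,0.0064,0,0,0,0],[-0.0022,0.0066,0,0,0,0],[-0.0015,0.0068,0,0,0,0],[-0.0008,0.0069,0,0,0,0]],
  ],
)

```text
clock: 16.98
position: [0.5216, 0.1835, 0.1433]
ee_rot: [-3.141, -0.005, 0.009]
force: [-10.7, 4.3, 6.1]
width: 0.13
gripper_force: 12.0
```

Call:
arm_command(
  targets=[
    [[-0.0015,0.007,0,0,0,0],[0,0.007,0,0,0,0]],
  ],
)

```text
clock: 17.23
position: [0.5221, 0.1685, 0.1434]
ee_rot: [-3.141, -0.003, 0.004]
force: [-2.2, 2.3, 0.0]
width: 0.136
gripper_force: 12.0
```

Call:
arm_command(
  targets=[
    [[0.001,0.0065,0,0,0,0],[0.0008,0.003,0,0,0,0]],
  ],
)

```text
clock: 17.48
position: [0.5245, 0.1591, 0.1434]
ee_rot: [-3.14, -0.001, 0.004]
force: [-8.5, 8.7, 2.1]
width: 0.132
gripper_force: 12.0
```

Call:
arm_command(
  targets=[
    [[0.0002,0.002,0,0,0,0],[0.0003,0.002,0,0,0,0]],
  ],
)

```text
clock: 17.73
position: [0.5245, 0.159, 0.1435]
ee_rot: [-3.136, -0.005, 0.004]
force: [-8.7, 17.6, -1.9]
width: 0.13
gripper_force: 12.0
```

Call:
arm_command(
  targets=[
    [[0.0003,0.002,0,0,0,0],[0,0,0,0,0,0]],
  ],
)

```text
clock: 17.98
position: [0.5246, 0.159, 0.1436]
ee_rot: [-3.134, -0.008, 0.003]
force: [-8.5, 20.3, -2.9]
width: 0.137
gripper_force: 12.0
```

Call:
arm_command(
  targets=[
    [[0,-0.003,0,0,0,0],[0,0,0,0,0,0],[0,0,0,0,0,0]],
  ],
  jaw=0.02,
)

```text
clock: 18.35
position: [0.5268, 0.1556, 0.1435]
ee_rot: [-3.141, 0.0, 0.0]
force: [-2.5, 5.2, 0.0]
width: 0.216
gripper_force: 2.5
```

Call:
arm_command(
  targets=[
    [[0,-0.0015,0,0,0,0],[0,0,0,0,0,0]],
  ],
)

```text
clock: 18.6
position: [0.5275, 0.1558, 0.1435]
ee_rot: [3.141, -0.002, 0.001]
force: [-0.6, 1.2, -0.6]
width: 0.222
gripper_force: 0.2
```

Call:
arm_command(
  targets=[
    [[0,-0.0015,0,0,0,0],[0,0,-0.015,0,0,0],[0,0,-0.04,0,0,0],[0,0,-0.05,0,0,0],[-0.04,0,-0.04,0,0,0],[-0.05,0,0,0,0,0],[-0.05,0,0,0,0,0],[0,0,0,0,0,0]],
  ],
)

```text
clock: 19.6
position: [0.3842, 0.1585, 0.2899]
ee_rot: [3.14, 0.003, 0.003]
force: [1.2, -0.3, 0.2]
width: 0.22
gripper_force: 0.0
```

Run:
```python
from h import *
b,s=snap('side','s3');a,_=snap('scene','sc3');print(s['clock'],s['position'],s['force'])
cv2.imwrite('pics/fin.png',np.hstack([cv2.resize(a['pixels'][150:320,180:410,::-1],(400,296)),cv2.resize(b['pixels'][165:335,190:420,::-1],(400,296))]))
```

```text
19.6 [0.38422738 0.15853086 0.28994533] [ 1.16854888 -0.33390686  0.21793497]
```

View pics/fin.png

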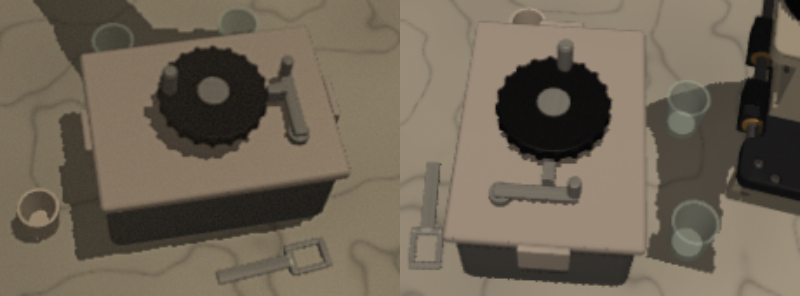

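The lever lies along the press's x direction with its nose at the wheel rim. The glasses, cup and opener have not moved, and the arm is clear.

```bash
python3 -c "
from cell import arm
print(arm.sign_off())"
```

```text
the job is handed in; nothing more can be done
None
```

I wound the press to about 12 N at the knob (estimated from noisy readings of 11.6 and 13.3 N in the last two steps), then swung the lock lever fully in against its stop and released it; in the last pictures the glasses, cup and opener look unmoved, and I handed the job in at about 20 s.

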